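# Stow the straightedge in the shallow drawer

## Task

Put the long aluminium straightedge away in the open top drawer of the small steel cabinet: lay it flat on the drawer's floor, running front to back, with its long edge flush along the drawer's left wall (left as seen from the robot). Then slide the drawer gently, without slamming, until it is fully shut, and leave the other things on the bench where they are.

Things in the scene. Friction and masses are not known exactly. Their poses are not given: they have to be found in the camera images.
- straightedge: Straightedge: a plain aluminium bar 165 x 25 x 14 mm (long, wide, thick) with fine scale marks, lying on its broad face on the bench to the robot's right. Origin at the centre of the bar; x along its length, y across its 25 mm width, z along its 14 mm thickness. Both ends are alike. About 0.16 kg.
- drawer (a joint): How far the top drawer is pulled out: 0 fully shut, 0.135 m at its outer stop (it cannot come out further). It starts nearly fully out. It slides stiffly (a few newtons).
- drawer_floor (a point): Centre of the top drawer's inner floor; moves with the drawer. x points to the drawer's back (away from the robot), y to its left wall, z up. The inside is 190 mm front to back, 150 mm wide, with walls 38 mm high (5 mm thick); the front panel stands 46 mm above the floor, 12 mm thick, its outer face at x = -112 mm.
- drawer_left (a point): Point on the inner face of the drawer's left wall, at floor height, halfway front to back; axes as drawer_floor.
- drawer_handle (a point): Middle of the top drawer's bar handle, a level steel bar 80 mm long, 35 mm in front of the front panel; axes as drawer_floor.
- cabinet_lip (a point): Middle of the lower front edge of the cabinet's top panel, under which the drawer slides: 50 mm above the drawer's floor; the panel is 8 mm thick, so the cabinet's top is 58 mm above that floor. Axes as drawer_floor. Only the part of the drawer in front of this edge is open from above: 110 to 130 mm of its inside, less than the straightedge's length.
- cabinet: The fixed grey steel cabinet, 180 mm wide, 210 mm deep, 130 mm high, its front towards the robot. Origin under its centre; x to its back, y to its left, z up. The second drawer, below, is locked.
- short_bar: Bystander: a similar aluminium bar without marks, but only 80 x 25 x 14 mm. Origin at its centre.
- valve: Bystander: a small dispensing valve, 50 x 30 x 30 mm block with a stub and nozzle, 145 mm long in all. Origin under the block's centre.
- bin: Bystander: an open blue plastic bin 140 x 100 x 60 mm holding a few fittings. Origin under its centre.
Things that resemble listed ones, but are neither listed nor needed, are in the scene too. What is shaped like the straightedge but orange is not meant.

How it is judged (in metres and radians):
On the way:
1. the straightedge lies flat and flush along the left wall while the drawer is still open (at least 50 mm) (y of straightedge in the frame of drawer_left between -0.0155 and -0.009 m and angle between the x axis of straightedge and the x axis of drawer_left, either way round below 0.03 rad and angle between the z axis of straightedge and the z axis of drawer_left, either way round below 0.06 rad and z of straightedge in the frame of drawer_floor between 0.003 and 0.01 m and x of straightedge in the frame of drawer_floor between -0.017 and 0.017 m and value of joint drawer above 0.05 m), for 0.2 s.
At the end, for the whole second after the job is handed in: The drawer is shut to within 4 mm of its stop; the straightedge lies at rest in it, flat on the floor (within 0.06 rad), parallel to the left wall within 0.03 rad and its long edge within 3 mm of it (y of straightedge in the frame of drawer_left between -0.0155 and -0.009 m and angle between the x axis of straightedge and the x axis of drawer_left, either way round below 0.03 rad and angle between the z axis of straightedge and the z axis of drawer_left, either way round below 0.06 rad and z of straightedge in the frame of drawer_floor between 0.003 and 0.01 m and x of straightedge in the frame of drawer_floor between -0.017 and 0.017 m and value of joint drawer between -0.004 and 0.004 m and linear speed of straightedge below 0.02 m/s); the robot touches nothing.
It fails at once if the short aluminium bar is moved more than 15 mm (distance of short_bar from where it was at the start of the episode above 0.015 m).
It fails at once if the dispensing valve is moved more than 15 mm (distance of valve from where it was at the start of the episode above 0.015 m).
It fails at once if the blue parts bin is moved more than 15 mm (distance of bin from where it was at the start of the episode above 0.015 m).
It fails at once if the drawer is slammed (closing faster than 0.35 m/s) (velocity of joint drawer below -0.35 m/s).
It also fails if it takes over 70 s, if anything falls off the work surface, if the arm or the gripper's body presses on something with over 40 N, if the wrist force passes 120 N, or if a joint passes its speed limit or range.

## Robot

A 6-joint arm with a two-finger parallel gripper is mounted at the origin on the work surface. World frame = base frame: x ahead of the robot, y to its left, z up, the work surface at z = 0. Lengths are in mm, angles in rad, forces in N, time in s.
With the tool pointing down it reaches from about 275 to 1000 mm from the base axis. Payload 8.4 kg.
Tool frame: the origin (TCP) lies midway between the tips of the shut fingers; the grasp point (between the pads) lies 19 mm behind it; z points along the fingers, y is the line along which they close (so a half turn about z gives the same grasp; the last joint's range is limited). The gripper opens to 85 mm and grips with 20 to 120 N. Pads are 22 mm wide; open, the fingers measure 114 mm over their backs; the gripper's body (76 mm by 85 mm) begins 54 mm behind the grasp point. The pads swing forward as they close: fully open they stand 13 mm farther back than shut.
Start: joints at [1.287, 0.353, 1.633, -0, 1.155, -0.002], TCP at [173.802, 600.351, 231.281] pointing down, gripper open.
Joint ranges: [-2.63, 2.63], [-0.92, 2.1], [0.06, 2.66], [-1.3, 4.44], [0, 2.69], [-3.02, 3.02]. Speed limits (rad/s): [2.22, 2.22, 2.79, 3.14, 3.14, 3.14].

## Interface

Orientations are given as [roll, pitch, yaw] about the fixed x, y, z axes, in that order (R = Rz(yaw) Ry(pitch) Rx(roll)).
In Python, from rig import r, cams gives the robot as it stands. The module is installed in compiled form; this text tells all that it offers.
- The arm moves only by the tool send_rows, never from a script. Its argument "targets" is one flat list of numbers, 7 for each row, row after row: the shift along the tool's x, y, z in m, then the turn, a rotation vector about the tool's x, y, z in rad, then the opening, from -1 (shut) to 1 (fully open). In form: [tx, ty, tz, wx, wy, wz, fingers, tx, ty, tz, wx, wy, wz, fingers, ...]. A call has 1 to 12 rows; each row is the pose to reach, as a shift and turn from the pose commanded when the call began, along the tool's axes at that moment; what a row does not reach only later rows make up. A row lasts 1/12 s, in which the tool goes at most 41.7 mm and 7.16 degrees, less where a joint would pass 70% of its speed; a pose out of reach is approached as far as the arm can. A call with a gripper value outside its range is refused whole. The fingers move at their own pace and stop on an object; "grip_force" is the grip in N (left out, the last holds). Time passes only in rows, so rows that repeat a pose let the fingers close. It gives the time, the measured TCP pose, the force, the opening and the grip force at its end, in the units of the state.
- r.sense(): the state, without advancing time (a new reading comes with each control period).
- cams.grab_frame(name): name is "scene" or "side" or "wrist"; returns a dict with "color" (384x512x3 uint8, blue, green, red), "fx", "fy", "cx", "cy" (pixels), "k1" (the pictures are not rectified: a ray, as slopes to the right and down, at radius r is drawn at 1 + k1 r^2 times it, then the intrinsics apply), "xyz" and "attitude" of the camera in the world. Camera axes: x right, y down, z forward; pixel columns grow to the right and rows downward; lengths in mm; the calibration is good to about 2 mm. A picture is of the moment at which its call begins. There is no depth.
- r.sign_off(): hands the job in; it is judged then, once.
The state is a dict: "clock": time; "qpos": joint angles; "qvel": joint speeds; "joint_efforts": joint torques, N m; "eef_pos": TCP position; "tcp_rot": TCP orientation; "contact_force": force on the tool from outside, world axes, zero at the start; "wrist_torque": the same for the moment, N m; "opening": opening from 0.0 (shut) to 1.0 (fully open); "grasp_force": force on a finger pad.
Only numpy, scipy, OpenCV 4.12 (cv2) and the standard library are available. Lean on these libraries where they do the work, as an engineer would, in place of code of your own. Each camera call takes 0.05 s, during which the arm holds its last target. There are 200 camera calls.

## Working session

There is one attempt and no reset: what is moved stays moved. The work goes in short steps, Python scripts to look and compute and a tool call to move; the robot and the scene stay as the last step left them, time stands still between calls to the robot, and variables do not carry over. Pictures are saved under pics/ and viewed, at most 11 in all, crops included, and the job is handed in when it is done.

Besides the shell and the picture viewer there is one more tool, called after ">>>" by a JSON object that holds its "name" and its "arguments". send_rows: Moves the arm, as the interface text tells. Its arguments: {"type":"object","properties":{"targets":{"type":"array"},"grip_force":{"type":"number"}},"required":["targets"]}

```bash
mkdir -p pics; cat > h.py <<'E'
import numpy as np, cv2
from scipy.spatial.transform import Rotation as R
from rig import r, cams
def grab(n,f):
    d=cams.grab_frame(n); cv2.imwrite(f'pics/{f}.png',d['color']); np.save(f'pics/{f}.npy',{k:v for k,v in d.items()},allow_pickle=True); return d
def load(f): return np.load(f'pics/{f}.npy',allow_pickle=True).item()
def rot(d):
    a=np.array(d['attitude'],float)
    return a if a.shape==(3,3) else R.from_euler('xyz',a).as_matrix()
def ray(d,uv):
    K=np.array([[d['fx'],0,d['cx']],[0,d['fy'],d['cy']],[0,0,1]])
    p=cv2.undistortPoints(np.array([[uv]],float),K,np.array([d['k1'],0,0,0,0]))[0,0]
    return rot(d)@np.array([p[0],p[1],1])
def at_z(d,uv,z):
    v=ray(d,uv); c=np.array(d['xyz'],float); return c+v*(z-c[2])/v[2]
def proj(d,P):
    K=np.array([[d['fx'],0,d['cx']],[0,d['fy'],d['cy']],[0,0,1]]);M=rot(d)
    q,_=cv2.projectPoints(np.array(P,float).reshape(-1,1,3),cv2.Rodrigues(M.T)[0],-M.T@np.array(d['xyz'],float),K,np.array([d['k1'],0,0,0,0])); return q[:,0]
E
python3 - <<'E'
from h import *
print(r.sense())
for n in ['scene','side']:
    d=grab(n,n+'0'); print({k:v for k,v in d.items() if k!='color'})
a=[cv2.imread(f'pics/{n}0.png') for n in ['scene','side']]
E
```

```text
{'clock': 0.0, 'qpos': array([ 1.28662176e+00,  3.53663334e-01,  1.63415524e+00, -2.71875948e-05,
        1.15520526e+00, -2.40978914e-03]), 'qvel': array([-0.0003852 , -0.00030273, -0.00061084,  0.00057526, -0.00123344,
        0.00085088]), 'joint_efforts': array([ 3.60817205e-03, -6.05235171e+01, -3.42084646e+01,  3.07670416e-04,
        9.00334097e-03,  7.82598732e-06]), 'eef_pos': array([173.65828917, 599.87797811, 230.54317291]), 'tcp_rot': array([-3.14016142e+00,  2.14086850e-05,  2.85983888e+00]), 'contact_force': array([ 0.0237454 , -0.02028955, -0.40774531]), 'wrist_torque': array([-0.05400124, -0.02616048, -0.00282432]), 'grasp_force': 0.0, 'opening': 1.000490517689313}
{'fx': 447.2842934950934, 'fy': 447.2842934950934, 'cx': 252.03638748011755, 'cy': 187.40259791210858, 'k1': -0.001446277658737129, 'xyz': array([1202.24839819,  214.57918801, 1090.1058439 ]), 'attitude': array([-2.52776362,  0.01445001,  1.92670458])}
{'fx': 431.09286596042074, 'fy': 431.09286596042074, 'cx': 261.3453047508358, 'cy': 200.8553355276786, 'k1': -0.08315283107972238, 'xyz': array([   20.24100669, -1062.67736751,   933.91129333]), 'attitude': array([-2.19231689,  0.02360372, -0.48611784])}
```

```bash
python3 -c "
import cv2
for n in ['scene','side']: cv2.imwrite(f'pics/{n}0b.png',cv2.resize(cv2.imread(f'pics/{n}0.png'),(800,600),interpolation=cv2.INTER_CUBIC))"
```

```text
(no output)
```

View pics/scene0b.png

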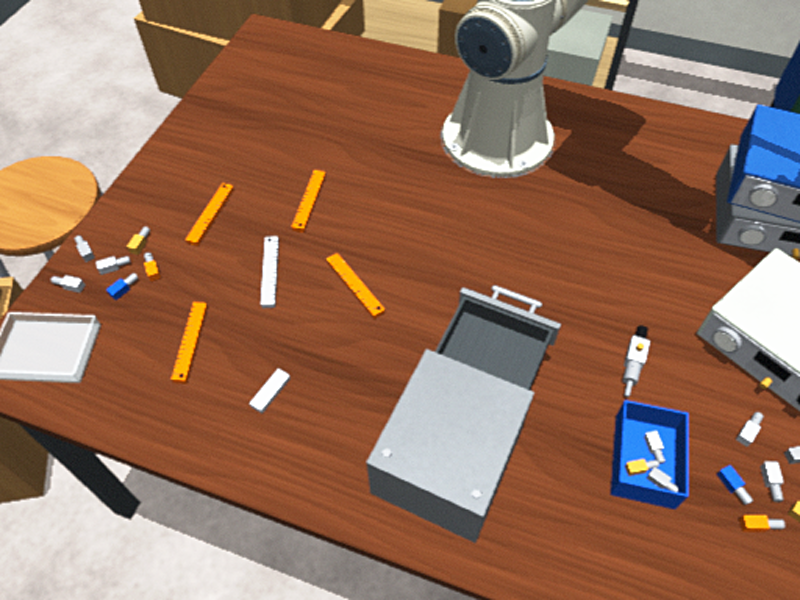

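View pics/side0b.png

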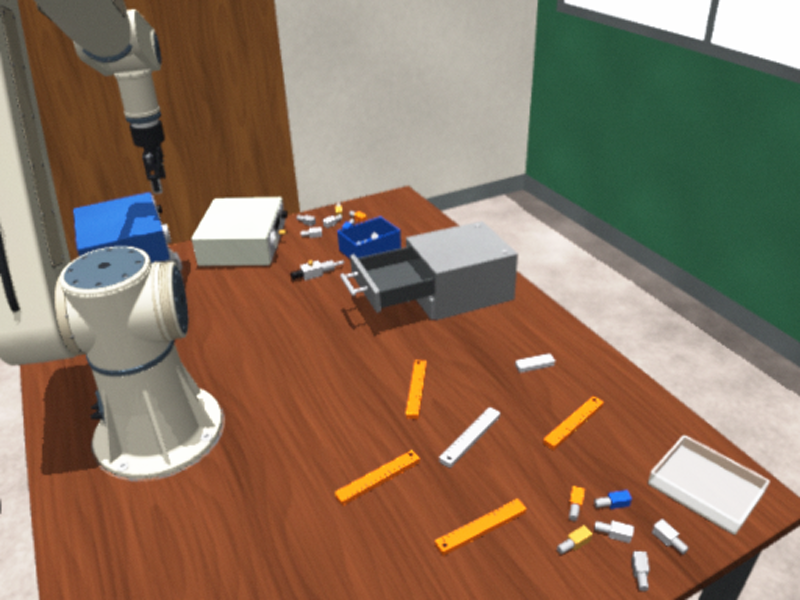

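The scene view shows the marked straightedge (white) at about (270,270), the short bar at (269,389), the cabinet top corners at about (428,352), (532,393), (370,462) and (478,512), and the drawer open towards the robot, handle at (516,300). In the side view the straightedge is at (470,436).

```bash
python3 - <<'E'
from h import *
s=load('scene0'); d2=load('side0')
k=.64
for uv in [(428,352),(532,393),(370,462),(478,512)]: print('cab',at_z(s,(uv[0]*k,uv[1]*k),130).round(1))
for uv in [(408,234),(481,225),(516,253),(435,271)]: print('cab side',at_z(d2,(uv[0]*k,uv[1]*k),130).round(1))
def bar(d,c,z=14):
    g=d['color'].astype(int); m=((g.min(2)>130)&(g.max(2)-g.min(2)<40)).astype(np.uint8)
    n,l=cv2.connectedComponents(m); x,y=int(c[0]*k),int(c[1]*k); w=(l==l[y,x])&(l>0)
    v,u=np.nonzero(w); P=np.array([at_z(d,(a,b),z)[:2] for a,b in zip(u,v)],np.float32)
    return len(P),cv2.minAreaRect(P),m[y,x]
print(bar(s,(270,265))); print(bar(d2,(470,436))); print(bar(s,(270,389)))
for d,c in [(s,(173,173)),(d2,(300,279))]:
    x,y=c; print(d['color'][y-4:y+5,x-8:x+9].min(2))
cv2.imwrite('pics/crop.png',np.hstack([cv2.resize(s['color'][180:260,260:370],(0,0),fx=3.6,fy=3.6,interpolation=2)[:288,:396],cv2.resize(d2['color'][135:215,210:320],(0,0),fx=3.6,fy=3.6,interpolation=2)[:288,:396]]))
E
```

```text
cab [662.1  56.8 130. ]
cab [676.4 228.7 130. ]
cab [863.2  37.2 130. ]
cab [879.1 203.1 130. ]
cab side [684.9 237.6 130. ]
cab side [865.  186.7 130. ]
cab side [860.6  29.9 130. ]
cab side [657.3  55.3 130. ]
(397, ((525.7490234375, -311.82958984375), (167.3837890625, 27.371395111083984), 23.682226181030273), np.uint8(1))
(402, ((520.0454711914062, -317.7451171875), (167.9341278076172, 27.311832427978516), 23.467296600341797), np.uint8(1))
(285, ((758.8558959960938, -196.11766052246094), (27.957979202270508, 82.79730224609375), 77.71341705322266), np.uint8(1))
[[ 42  34  55 198 252 250 250 250 251 247 247 233  95  30  43  44  46]
 [ 46  37  67 236 255 251 250 250 251 252 255 237  96  36  40  45  48]
 [ 47  34  66 238 255 251 250 251 251 253 255 231  80  31  42  42  46]
 [ 43  32  70 237 255 251 250 250 251 250 246 210  68  34  46  43  45]
 [ 44  36  65 234 255 251 250 250 252 252 255 231  81  36  39  41  45]
 [ 44  34  69 231 255 251 249 251 252 245 227 195  75  34  43  43  41]
 [ 42  37  73 232 255 251 250 250 251 253 255 239  83  38  43  45  43]
 [ 47  34  74 233 254 250 250 251 252 252 255 239  88  39  46  42  45]
 [ 47  39  95 236 254 250 250 251 251 241 229 201  72  35  43  41  51]]
[[ 44  45  46  47  56 100 185 243 249 251 251 250 250 250 250 250 241]
 [ 46  44  45  56 103 183 228 239 251 251 251 250 250 250 250 241 174]
 [ 43  46  54  96 186 242 249 250 251 251 250 250 250 250 239 174 118]
 [ 45  55 103 179 221 237 250 251 251 250 250 250 250 239 174 116  94]
 [ 54 100 191 241 247 250 251 251 251 250 250 250 240 174 119  96  66]
 [108 197 237 233 245 251 251 251 250 250 250 241 175 122  93  68  52]
 [191 242 249 247 244 251 251 250 251 250 240 175 121  95  66  52  49]
 [235 230 250 251 250 251 250 250 250 243 176 119  98  67  50  46  48]
 [249 250 251 251 251 251 250 251 243 186 123  96  61  47  48  46  48]]
```

View pics/crop.png

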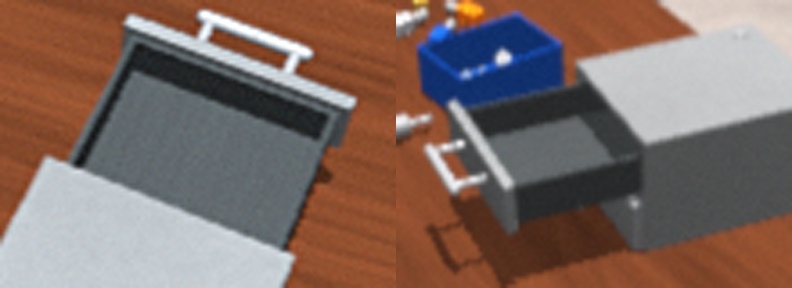

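The crop shows the drawer interior clear and empty, left wall towards the bin side. The panel's top outer corners are at crop (130,15) and (355,98) in the scene half, and (452,100) and (513,188) in the side half.

```bash
cat >> h.py <<'E'
def camintool(d):
    st=r.sense(); T=R.from_euler('xyz',st['tcp_rot']).as_matrix()
    return (T.T@(np.array(d['xyz'])-st['eef_pos'])).round(1),(T.T@rot(d)).round(3)
def delta(pos,rpy):
    """shift in tool axes (m) and rotvec from measured pose to target pose"""
    st=r.sense(); T=R.from_euler('xyz',st['tcp_rot']); G=R.from_euler('xyz',rpy)
    return ((T.inv().apply(np.array(pos)-st['eef_pos']))/1000).round(4),(T.inv()*G).as_rotvec().round(4)
E
python3 - <<'E'
from h import *
d=grab('wrist','w0'); print(camintool(d),d['fx'],d['k1'])
s=load('scene0'); d2=load('side0')
from scipy.optimize import least_squares
sc=lambda u,v:(260+(u+.5)/3.6-.5,180+(v+.5)/3.6-.5)
sd=lambda u,v:(210+(u-396+.5)/3.6-.5,135+(v+.5)/3.6-.5)
f=lambda u,v:((u+.5)*.64-.5,(v+.5)*.64-.5)
obs=[(s,sc(48,157),(-105,-90,130),0),(s,sc(294,257),(-105,90,130),0),(s,f(370,462),(105,-90,130),0),(s,f(478,512),(105,90,130),0),
(d2,sd(580,62),(-105,90,130),0),(d2,sd(642,145),(-105,-90,130),0),(d2,sd(640,248),(-105,-90,0),0),(d2,f(516,253),(105,-90,130),0),
(s,sc(130,15),(-112,-1,118),1),(s,sc(355,98),(-112,1,118),1),(d2,sd(452,100),(-112,1,118),1),(d2,sd(513,188),(-112,-1,118),1)]
def pts(p):
    x,y,a,q,w=p[:5];M=R.from_euler('z',a).as_matrix();o=[]
    for d,uv,P,k in obs:
        P=np.array(P,float)
        if k: P[0]-=q; P[1]*=w
        off=p[5:8] if d is s else -np.array(p[5:8])
        o.append((proj(d,M@P+[x,y,0]+off)[0]-uv))
    return np.concatenate(o+[np.array(p[5:8])/3])
R0=least_squares(pts,[770,130,-.11,120,88,0,0,0],loss='soft_l1',x_scale=[1,1,.01,1,1,1,1,1])
print(R0.x.round(3),R0.fun.reshape(-1)[:24].reshape(-1,2).round(1).tolist())
c=770*0
x,y,a=R0.x[:3]
def world(lx,ly): return (R.from_euler('z',a).as_matrix()@[lx,ly,0]+[x,y,0]).round(1)
print('front ctr',world(-105,0),'panel face',world(-112-R0.x[3],0))
print('obs pose', delta((440,100,330),(np.pi,0,1.57)))
E
```

```text
(array([  75.2,   -0.6, -145. ]), array([[ 0.   , -0.956, -0.293],
       [ 1.   , -0.   ,  0.002],
       [-0.002, -0.293,  0.956]])) 311.38316156808395 -0.08223269470730772
[ 7.68015e+02  1.29941e+02 -9.80000e-02  1.33219e+02  8.71010e+01
 -4.00000e-03  6.32000e-01  4.08000e-01] [[-0.2, -1.1], [0.3, -0.8], [-2.6, -0.6], [2.9, 2.2], [-1.5, -0.3], [0.5, -0.5], [1.1, 0.9], [0.9, 0.1], [-0.3, 0.1], [-0.0, 0.8], [-0.4, 0.0], [-1.4, -0.9]]
front ctr [663.5 140.2   0. ] panel face [524. 154.   0.]
obs pose (array([-0.3948, -0.4064, -0.0988]), array([-8.0000e-04,  7.0000e-04,  1.2898e+00]))
```

```bash
python3 -c "
from h import *
print(delta((610,147,270),(np.pi,0,3.043)))"
```

```text
(array([-0.545 , -0.3139, -0.0389]), array([-1.000e-03, -1.000e-04, -1.832e-01]))
```

>>> {"name": "send_rows", "arguments": {"targets": [-0.04,-0.023,-0.004,0,0,-0.02,1,-0.08,-0.046,-0.008,0,0,-0.04,1,-0.11,-0.063,-0.012,0,0,-0.06,1,-0.14,-0.081,-0.016,0,0,-0.08,1,-0.17,-0.098,-0.02,0,0,-0.1,1,-0.2,-0.115,-0.024,0,0,-0.12,1,-0.23,-0.132,-0.028,0,0,-0.14,1,-0.26,-0.15,-0.032,0,0,-0.16,1,-0.29,-0.167,-0.036,0,0,-0.183,1,-0.32,-0.184,-0.039,0,0,-0.183,1,-0.35,-0.202,-0.039,0,0,-0.183,1,-0.38,-0.219,-0.039,0,0,-0.183,1]}}

```text
clock: 1.15
eef_pos: [478.8, 282.8, 270.4]
tcp_rot: [3.141, 0.0, 3.043]
contact_force: [1.2, -0.0, 0.2]
opening: 0.997
grasp_force: 0.0
```

>>> {"name": "send_rows", "arguments": {"targets": [-0.03,-0.017,0,0,0,0,1,-0.06,-0.035,0,0,0,0,1,-0.09,-0.052,0,0,0,0,1,-0.12,-0.069,0,0,0,0,1,-0.15,-0.083,0,0,0,0,1,-0.165,-0.095,0,0,0,0,1,-0.165,-0.095,0,0,0,0,1,-0.165,-0.095,0,0,0,0,1]}}

```text
clock: 1.82
eef_pos: [632.9, 172.7, 269.5]
tcp_rot: [-3.141, -0.001, 3.041]
contact_force: [0.3, 1.0, 0.0]
opening: 1.002
grasp_force: 0.0
```

```bash
python3 - <<'E'
from h import *
print(r.sense()['eef_pos'],r.sense()['tcp_rot'],r.sense()['clock'])
d=grab('wrist','w1'); cv2.imwrite('pics/w1b.png',cv2.resize(d['color'],(800,600),interpolation=cv2.INTER_CUBIC))
E
```

```text
[632.86307672 172.73322184 269.5296994 ] [-3.14134285e+00 -1.29192667e-03  3.04099766e+00] 1.8167
```

View pics/w1b.png

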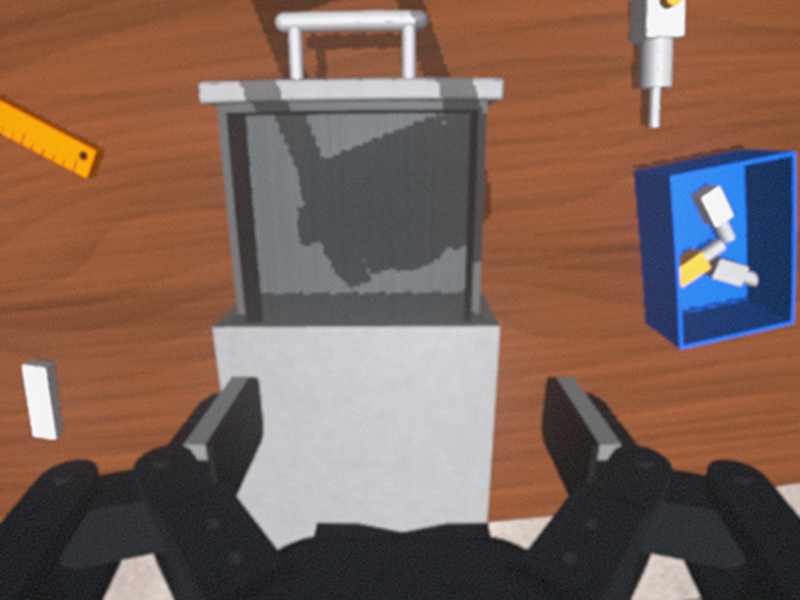

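The wrist view shows the drawer from above. The panel's outer top edge runs (200,83)–(502,80), the cabinet's front top edge (215,327)–(498,325), the left wall's floor line about (476,115)–(467,290), and the handle bar (280,19)–(424,17).

```bash
python3 - <<'E'
from h import *
d=load('w1'); f=lambda u,v:((u+.5)*.64-.5,(v+.5)*.64-.5)
for n,uv,z in [('panR',(200,83),118),('panL',(502,80),118),('panRin',(201,102),118),('panLin',(502,99),118),('cabR',(215,327),130),('cabL',(498,325),130),('floorL1',(476,115),72),('floorL2',(467,290),72),('floorR1',(245,115),72),('floorR2',(261,315),72),('hR',(280,19),98),('hL',(424,17),98)]:
    print(n,at_z(d,f(*uv),z).round(1))
a=-.098
g=cv2.cvtColor(d['color'],6)
print('row v=130 u 290..320',g[130,290:325].tolist()); print('row 60',g[60,310:325].tolist())
print('aim bar', delta((515,-308,250),(np.pi,0,.412)))
E
```

```text
panR [510.6  67.4 118. ]
panL [527.7 240.9 118. ]
panRin [521.1  66.  118. ]
panLin [538.1 240.3 118. ]
cabR [655.8  51.4 130. ]
cabL [672.3 229.3 130. ]
floorL1 [543.7 231.7  72. ]
floorL2 [665.6 217.7  72. ]
floorR1 [527.4  77.   72. ]
floorR2 [669.6  62.5  72. ]
hR [477.3 115.1  98. ]
hL [485.6 200.7  98. ]
row v=130 u 290..320 [81, 82, 78, 77, 84, 81, 79, 79, 73, 62, 58, 49, 53, 62, 77, 81, 81, 82, 81, 77, 75, 73, 72, 80, 89, 99, 105, 99, 101, 102, 100, 100, 102, 101, 101]
row 60 [211, 215, 214, 212, 217, 216, 214, 215, 218, 213, 196, 157, 118, 102, 102]
aim bar (array([ 0.0687, -0.4907,  0.0199]), array([-1.80e-03, -3.00e-04,  2.63e+00]))
```

>>> {"name": "send_rows", "arguments": {"targets": [0.005,-0.02,0,0,0,0.11,1,0.01,-0.06,0,0,0,0.22,1,0.016,-0.1,0,0,0,0.33,1,0.022,-0.14,0,0,0,0.44,1,0.028,-0.18,0,0,0,0.55,1,0.034,-0.22,0,0,0,0.66,1,0.04,-0.26,0,0,0,0.77,1,0.046,-0.3,0.004,0,0,0.88,1,0.052,-0.34,0.008,0,0,0.99,1,0.058,-0.38,0.012,0,0,1.1,1,0.064,-0.42,0.016,0,0,1.21,1,0.0687,-0.46,0.02,0,0,1.32,1]}}

```text
clock: 2.87
eef_pos: [517.9, -277.7, 250.5]
tcp_rot: [3.141, -0.0, 1.719]
contact_force: [0.9, -0.6, -1.1]
opening: 1.001
grasp_force: 0.0
```

```bash
python3 -c "
from h import *
print(delta((515,-308,250),(np.pi,0,.412)))"
```

```text
(array([-0.0296, -0.0074,  0.0005]), array([ 1.0000e-04, -4.0000e-04,  1.3068e+00]))
```

>>> {"name": "send_rows", "arguments": {"targets": [-0.01,-0.002,0,0,0,0.11,1,-0.02,-0.005,0,0,0,0.22,1,-0.03,-0.007,0,0,0,0.33,1,-0.03,-0.007,0,0,0,0.44,1,-0.03,-0.007,0,0,0,0.55,1,-0.03,-0.007,0,0,0,0.66,1,-0.03,-0.007,0,0,0,0.77,1,-0.03,-0.007,0,0,0,0.88,1,-0.03,-0.007,0,0,0,0.99,1,-0.03,-0.007,0,0,0,1.1,1,-0.03,-0.007,0,0,0,1.21,1,-0.03,-0.007,0,0,0,1.307,1]}}

```text
clock: 3.87
eef_pos: [516.6, -306.5, 250.4]
tcp_rot: [-3.141, -0.0, 0.412]
contact_force: [-0.7, 0.3, -0.2]
opening: 1.001
grasp_force: 0.0
```

>>> {"name": "send_rows", "arguments": {"targets": [0,0,0,0,0,0,1,0,0,0,0,0,0,1]}}

```text
clock: 4.03
eef_pos: [516.7, -307.0, 250.4]
tcp_rot: [-3.141, -0.0, 0.42]
contact_force: [-0.6, 0.5, 0.3]
opening: 1.0
grasp_force: 0.0
```

```bash
python3 - <<'E'
from h import *
st=r.sense();print(st['eef_pos'],st['tcp_rot'],st['qpos'].round(2))
d=grab('wrist','w2'); cv2.imwrite('pics/w2b.png',d['color'])
g=d['color'].astype(int); m=((g.min(2)>130)&(g.max(2)-g.min(2)<40)).astype(np.uint8)
n,l,s,c=cv2.connectedComponentsWithStats(m)
for i in range(1,n):
    if s[i,4]>300:
        v,u=np.nonzero(l==i); P=np.array([at_z(d,(a,b),14)[:2] for a,b in zip(u,v)],np.float32); print(c[i].round(),s[i],cv2.minAreaRect(P))
E
```

```text
[ 516.67423407 -306.99352929  250.41552036] [-3.14142812e+00 -1.00345467e-04  4.20120187e-01] [-0.54  0.3   1.67  0.    1.18  0.61]
[264. 146.] [ 253   83   24  133 2809] ((521.5504150390625, -313.6199645996094), (166.33148193359375, 27.64731788635254), 23.32504653930664)
[494. 184.] [473 172  39  22 500] ((608.95263671875, -613.2122802734375), (22.623485565185547, 56.453163146972656), 42.506866455078125)
```

View pics/w2b.png

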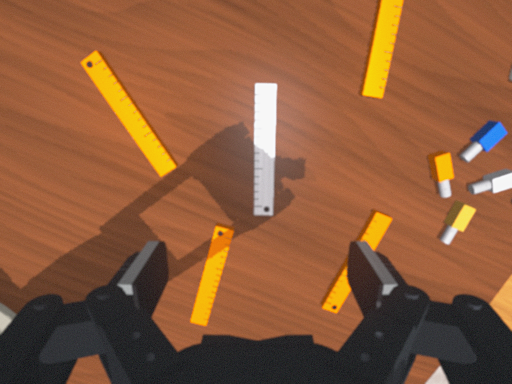

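The wrist view shows the straightedge at the picture's centre, pixels (264,83)–(264,215). The orange rulers lie well clear of where the fingers will go down.

```bash
python3 -c "
from h import *
print(delta((494,-325.5,2),(np.pi,0,.408)))"
```

```text
(array([-0.0282,  0.0075,  0.2484]), array([-0.0001, -0.0001,  0.0122]))
```

>>> {"name": "send_rows", "arguments": {"targets": [-0.01,0.003,0.03,0,0,0.012,1,-0.02,0.006,0.065,0,0,0.012,1,-0.028,0.0075,0.1,0,0,0.012,1,-0.028,0.0075,0.135,0,0,0.012,1,-0.028,0.0075,0.165,0,0,0.012,1,-0.028,0.0075,0.19,0,0,0.012,1,-0.028,0.0075,0.21,0,0,0.012,1,-0.028,0.0075,0.225,0,0,0.012,1,-0.028,0.0075,0.235,0,0,0.012,1,-0.028,0.0075,0.242,0,0,0.012,1,-0.028,0.0075,0.248,0,0,0.012,1,-0.028,0.0075,0.248,0,0,0.012,1]}}

```text
clock: 5.08
eef_pos: [493.9, -326.2, 1.8]
tcp_rot: [-3.141, 0.0, 0.405]
contact_force: [-0.5, 0.4, 0.5]
opening: 1.001
grasp_force: 0.0
```

>>> {"name": "send_rows", "arguments": {"targets": [0,0,0,0,0,0,0,0,0,0,0,0,0,-0.3,0,0,0,0,0,0,-1,0,0,0,0,0,0,-1,0,0,0,0,0,0,-1,0,0,0,0,0,0,-1,0,0,0,0,0,0,-1,0,0,0,0,0,0,-1,0,0,0,0,0,0,-1,0,0,0,0,0,0,-1], "grip_force": 60}}

```text
clock: 5.92
eef_pos: [494.4, -326.7, 3.0]
tcp_rot: [3.141, -0.001, 0.404]
contact_force: [-0.6, 1.4, 6.1]
opening: 0.271
grasp_force: 59.9
```

>>> {"name": "send_rows", "arguments": {"targets": [0,0,-0.01,0,0,0,-1,0,0,-0.03,0,0,0,-1,0,0,-0.06,0,0,0,-1,0,0,-0.095,0,0,0,-1,0,0,-0.13,0,0,0,-1,0,0,-0.165,0,0,0,-1,0,0,-0.2,0,0,0,-1,0,0,-0.23,0,0,0,-1,0,0,-0.25,0,0,0,-1,0,0,-0.25,0,0,0,-1]}}

```text
clock: 6.75
eef_pos: [495.8, -327.5, 257.8]
tcp_rot: [3.135, -0.004, 0.404]
contact_force: [0.9, -0.4, -2.1]
opening: 0.274
grasp_force: 59.2
```

```bash
cat >> h.py <<'E'
A=-.096; F=np.array([632,143.3,72.])
def tcp(xc,yc,zc,th):
    p=R.from_euler('xyz',(0,th,A)).apply([-30,0,-4.5]); return F+R.from_euler('z',A).apply([xc,yc,zc])+p
def dl(*a): return delta(tcp(*a),(np.pi,a[3],A))
def infl(p): return R.from_euler('z',-A).apply(np.array(p)-F).round(1)
E
python3 - <<'E'
from h import *
t=np.radians(25)
print(r.sense()['contact_force'],r.sense()['eef_pos'])
for w in [(-52,15,200,t)]: print(tcp(*w),dl(*w))
E
```

```text
[ 0.86990116 -0.35462019 -2.0562136 ] [ 495.75924302 -327.52111127  257.83900699]
[552.7201539  166.00371874 280.60016281] (array([ 0.2464, -0.4313, -0.0245]), array([ 0.1143, -0.4329,  0.4907]))
```

>>> {"name": "send_rows", "arguments": {"targets": [0.01,-0.017,-0.001,0.0,-0.02,0.02,-1,0.028,-0.05,-0.003,0.01,-0.05,0.05,-1,0.048,-0.084,-0.005,0.02,-0.09,0.1,-1,0.068,-0.119,-0.007,0.035,-0.13,0.15,-1,0.088,-0.154,-0.009,0.045,-0.17,0.2,-1,0.108,-0.189,-0.011,0.055,-0.21,0.25,-1,0.128,-0.224,-0.013,0.065,-0.25,0.3,-1,0.148,-0.259,-0.015,0.075,-0.29,0.34,-1,0.168,-0.294,-0.017,0.085,-0.33,0.38,-1,0.188,-0.329,-0.019,0.095,-0.37,0.42,-1,0.206,-0.36,-0.021,0.105,-0.4,0.46,-1,0.222,-0.388,-0.022,0.114,-0.433,0.49,-1]}}

```text
clock: 7.75
eef_pos: [545.2, 120.1, 273.4]
tcp_rot: [-3.138, 0.446, -0.095]
contact_force: [1.0, -0.2, -1.9]
opening: 0.273
grasp_force: 59.3
```

```bash
python3 - <<'E'
from h import *
t=np.radians(25)
for w in [(-52,15,120,t)]: print(tcp(*w),dl(*w))
E
```

```text
[552.7201539  166.00371874 200.60016281] (array([ 0.0342, -0.0462,  0.0644]), array([-0.0027,  0.0097,  0.0009]))
```

>>> {"name": "send_rows", "arguments": {"targets": [0.006,-0.01,0.012,0,0,0,-1,0.014,-0.022,0.026,0,0,0,-1,0.024,-0.034,0.042,0,0,0,-1,0.031,-0.042,0.056,0,0,0,-1,0.034,-0.045,0.064,0,0,0,-1,0.034,-0.045,0.064,0,0,0,-1,0.034,-0.045,0.064,0,0,0,-1]}}

```text
clock: 8.33
eef_pos: [552.7, 161.8, 201.6]
tcp_rot: [-3.138, 0.445, -0.094]
contact_force: [0.1, -0.4, -2.3]
opening: 0.273
grasp_force: 59.3
```

```bash
python3 - <<'E'
from h import *
t=np.radians(25); st=r.sense(); print(st['eef_pos'],st['tcp_rot'])
d=grab('wrist','w3'); e=grab('side','s3'); g=grab('scene','c3')
x=np.hstack([cv2.resize(d['color'],(400,300)),cv2.resize(e['color'][90:240,190:390],(400,300),interpolation=2)])
cv2.imwrite('pics/m3.png',np.vstack([x,np.hstack([cv2.resize(g['color'][120:270,230:430],(400,300),interpolation=2),cv2.resize(d['color'][0:192,128:384],(400,300),interpolation=2)])]))
print(dl(-52,15,51,t))
E
```

```text
[552.71358507 161.81333896 201.55153691] [-3.13847486  0.44464444 -0.09369099]
(array([ 0.0292, -0.0038,  0.0652]), array([-0.0034,  0.0054,  0.0018]))
```

View pics/m3.png

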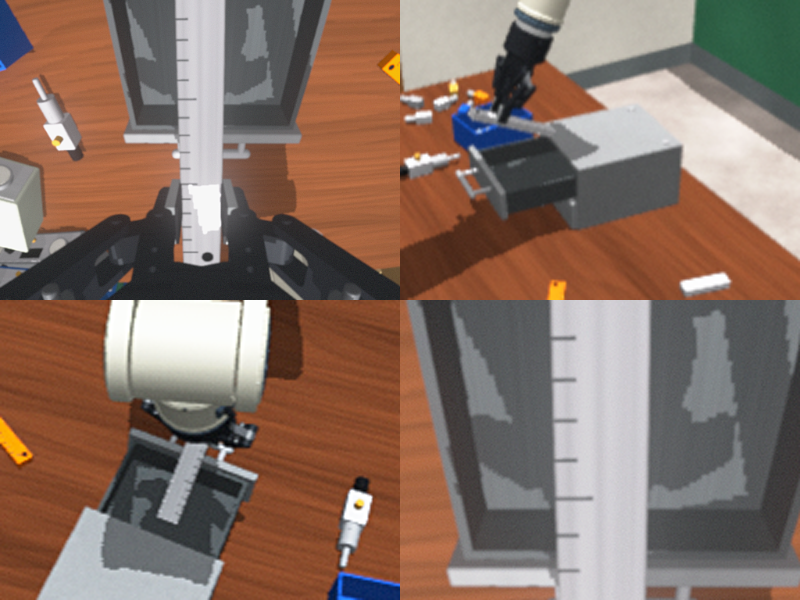

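The pictures show the bar held firmly, back end down, parallel to the drawer walls and over the opening, slightly left of centre. The way in is clear.

>>> {"name": "send_rows", "arguments": {"targets": [0.005,-0.001,0.011,0,0,0,-1,0.011,-0.002,0.025,0,0,0,-1,0.018,-0.003,0.04,0,0,0,-1,0.024,-0.004,0.054,0,0,0,-1,0.029,-0.004,0.064,0,0,0,-1,0.029,-0.004,0.064,0,0,0,-1,0.029,-0.004,0.064,0,0,0,-1]}}

```text
clock: 9.07
eef_pos: [552.3, 166.6, 131.5]
tcp_rot: [-3.138, 0.444, -0.094]
contact_force: [0.9, -0.2, -1.9]
opening: 0.274
grasp_force: 59.3
```

```bash
python3 - <<'E'
from h import *
t=np.radians(25); st=r.sense(); print(st['eef_pos'],infl(st['eef_pos']))
for w in [(-30,15,51,t),(-12,15,51,t),(-9,15,40,t*.75),(-6,15,29,t*.5),(-3,15,18,t*.25),(0,15,9,0)]: print(*dl(*w))
E
```

```text
[552.26843214 166.56679511 131.49558186] [-81.6  15.5  59.5]
[ 0.0203  0.0005 -0.0098] [-0.0027  0.0078  0.0019]
[ 0.0365  0.0005 -0.0175] [-0.0027  0.0078  0.0019]
[ 0.0447  0.0006 -0.0056] [-0.0028  0.1168  0.0018]
[0.0531 0.0006 0.0062] [-0.0029  0.2259  0.0016]
[0.0619 0.0007 0.0178] [-0.003   0.335   0.0015]
[0.0702 0.0007 0.0275] [-0.0031  0.4441  0.0013]
```

>>> {"name": "send_rows", "arguments": {"targets": [0.006,0,-0.003,0,0,0,-1,0.013,0,-0.0065,0,0,0,-1,0.02,0,-0.01,0,0,0,-1,0.028,0,-0.0135,0,0,0,-1,0.034,0,-0.0165,0,0,0,-1,0.0365,0,-0.0175,0,0,0,-1,0.0365,0,-0.0175,0,0,0,-1]}}

```text
clock: 9.65
eef_pos: [593.6, 162.8, 131.8]
tcp_rot: [-3.138, 0.443, -0.094]
contact_force: [-1.4, 0.7, -1.4]
opening: 0.274
grasp_force: 59.3
```

```bash
python3 - <<'E'
from h import *
t=np.radians(25); st=r.sense(); print(st['eef_pos'],infl(st['eef_pos']),st['contact_force'],st['wrist_torque'])
for w in [(-12,15,51,t),(-9,15,40,t*.75),(-6,15,29,t*.5),(-3,15,18,t*.25),(0,15,9,0)]: print(*dl(*w))
E
```

```text
[593.57687256 162.76440374 131.78926982] [-40.1  15.7  59.8] [-1.36640819  0.69700653 -1.36416737] [-0.05196755 -0.29317313  0.01347967]
[-0.0008  0.0007  0.0006] [-0.0031  0.0065  0.0019]
[0.0073 0.0007 0.0125] [-0.0032  0.1156  0.0017]
[0.0158 0.0008 0.0243] [-0.0033  0.2246  0.0016]
[0.0246 0.0009 0.0359] [-0.0034  0.3337  0.0014]
[0.0328 0.0009 0.0456] [-0.0035  0.4428  0.0012]
```

>>> {"name": "send_rows", "arguments": {"targets": [0.0035,0,0.006,0,0.057,0,-1,0.007,0.001,0.0125,0,0.115,0,-1,0.0115,0.001,0.0185,0,0.17,0,-1,0.0158,0.001,0.0243,0,0.225,0,-1,0.02,0.001,0.03,0,0.28,0,-1,0.0246,0.001,0.0359,0,0.334,0,-1,0.0275,0.001,0.0395,0,0.375,0,-1,0.0305,0.001,0.0428,0,0.41,0,-1,0.0328,0.001,0.0456,0,0.442,0,-1,0.0328,0.001,0.0456,0,0.442,0,-1,0.0328,0.001,0.0456,0,0.442,0,-1]}}

```text
clock: 10.57
eef_pos: [601.8, 161.2, 76.7]
tcp_rot: [-3.138, 0.003, -0.095]
contact_force: [-0.5, 0.4, -1.8]
opening: 0.273
grasp_force: 59.3
```

```bash
python3 - <<'E'
from h import *
st=r.sense(); print(st['eef_pos'],infl(st['eef_pos']),st['contact_force'],st['wrist_torque'])
d=grab('wrist','w4'); e=grab('side','s4'); g=grab('scene','c4')
x=np.hstack([cv2.resize(d['color'],(400,300)),cv2.resize(e['color'][90:240,190:390],(400,300),interpolation=2)])
cv2.imwrite('pics/m4.png',np.vstack([x,np.hstack([cv2.resize(g['color'][120:270,230:430],(400,300),interpolation=2),cv2.resize(d['color'][100:292,128:384],(400,300),interpolation=2)])]))
E
```

```text
[601.82975961 161.17658352  76.72252676] [-31.7  14.9   4.7] [-0.47278025  0.42811806 -1.80638087] [0.05413645 0.05648989 0.01905226]
```

View pics/m4.png

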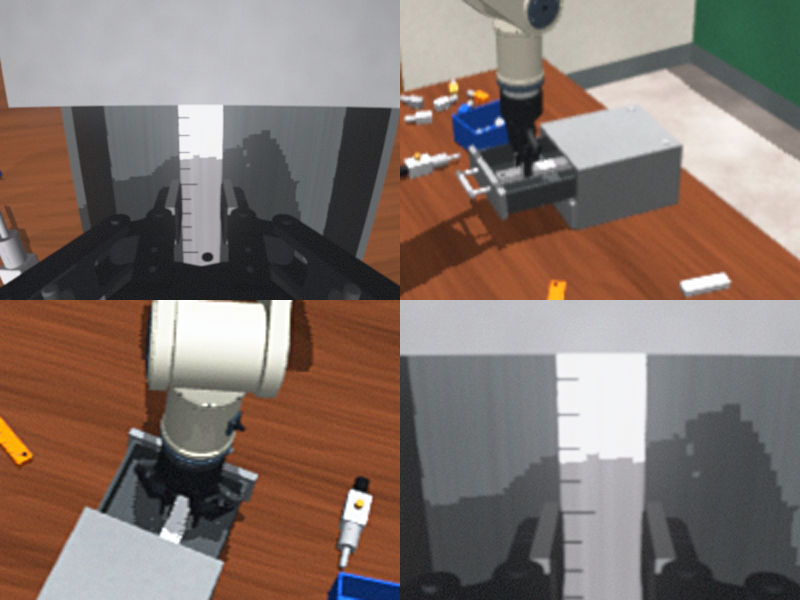

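The bar now lies level inside the drawer, passing under the cabinet lip, centred in the opening and parallel to the walls. It is just above the floor.

>>> {"name": "send_rows", "arguments": {"targets": [0,0,0.001,0,0,0,-1,0,0,0.002,0,0,0,-1,0,0,0.002,0,0,0,-1]}}

```text
clock: 10.97
eef_pos: [603.3, 161.1, 75.1]
tcp_rot: [-3.138, 0.001, -0.095]
contact_force: [0.6, 0.2, 0.7]
opening: 0.271
grasp_force: 59.7
```

>>> {"name": "send_rows", "arguments": {"targets": [0,0,0.001,0,0,0,-1,0,0,0.001,0,0,0,-1]}}

```text
clock: 11.13
eef_pos: [603.8, 161.1, 75.0]
tcp_rot: [-3.138, -0.001, -0.095]
contact_force: [-1.9, -1.5, 9.7]
opening: 0.271
grasp_force: 60.7
```

>>> {"name": "send_rows", "arguments": {"targets": [0,0,0,0,0,0,-0.3,0,0,0,0,0,0,-0.1,0,0,0,0,0,0,0.0,0,0,0,0,0,0,0.0,0,0,0,0,0,0,0.0,0,0,-0.02,0,0,0,0.0,0,0,-0.05,0,0,0,0.0,0,0,-0.08,0,0,0,0.0,0,0,-0.08,0,0,0,0.0,0,0,-0.08,0,0,0,0.0]}}

```text
clock: 11.97
eef_pos: [604.0, 161.2, 155.6]
tcp_rot: [-3.137, -0.002, -0.095]
contact_force: [-0.5, -0.0, -0.6]
opening: 0.5
grasp_force: 0.0
```

```bash
python3 - <<'E'
from h import *
st=r.sense(); print(infl(st['eef_pos']),st['qpos'].round(2))
d=grab('wrist','w5'); cv2.imwrite('pics/m5.png',d['color'])
g=d['color'].astype(int)
# push pose: tool y along drawer x
for xc,yc,zc in [(-20,-25,80),(-20,-25,7)]:
    print(delta(F+R.from_euler('z',A).apply([xc,yc,zc]),(np.pi,0,A+np.pi/2)))
E
```

```text
[-29.6  15.2  83.6] [0.26 0.43 1.7  0.   1.01 1.92]
(array([0.0106, 0.0398, 0.0018]), array([-0.0033, -0.0028, -1.57  ]))
(array([0.0107, 0.0401, 0.0748]), array([-0.0033, -0.0028, -1.57  ]))
```

View pics/m5.png

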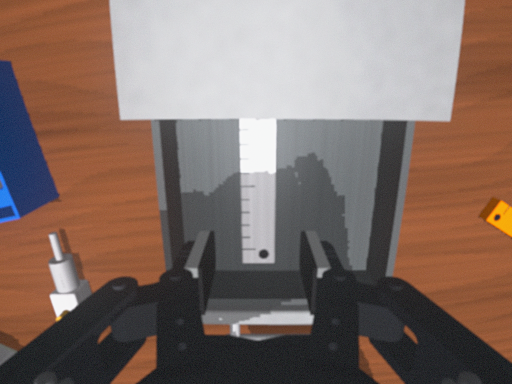

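The bar is released and lies flat: long edges at u≈240 and 276, front end at row 264, drawer front wall foot at row 271, left wall foot at u≈181. Next it has to be pushed left against the wall.

>>> {"name": "send_rows", "arguments": {"targets": [0,0.005,0,0,0,-0.12,-0.3,0.001,0.01,0,0,0,-0.24,-0.3,0.002,0.015,0,0,0,-0.36,-0.3,0.003,0.02,0,0,0,-0.48,-0.3,0.004,0.025,0,0,0,-0.6,-0.3,0.005,0.03,0,0,0,-0.72,-0.3,0.006,0.035,0,0,0,-0.84,-0.3,0.007,0.04,0,0,0,-0.96,-0.3,0.008,0.04,0,0,0,-1.08,-0.3,0.009,0.04,0,0,0,-1.2,-0.3,0.01,0.04,0,0,0,-1.32,-0.3,0.01,0.04,0,0,0,-1.44,-0.3]}}

```text
clock: 13.02
eef_pos: [608.0, 119.8, 151.6]
tcp_rot: [-3.137, -0.002, 1.35]
contact_force: [0.4, 0.6, 0.1]
opening: 0.35
grasp_force: 0.0
```

```bash
python3 - <<'E'
from h import *
st=r.sense(); print(infl(st['eef_pos']),st['opening'])
d=load('w5')
for n,uv,z in [('barfront',(258,264),86),('wallfront',(258,271),72),('barL',(240,200),86),('barR',(276,200),86),('wallL',(180,180),72),('wallL2',(183,240),72),('wallR',(384,180),72),('lip',(280,121),130)]: print(n,infl(at_z(d,uv,z)))
for zc in (80,5): print(delta(F+R.from_euler('z',A).apply([-20,-25,zc]),(np.pi,0,A+np.pi/2)))
E
```

```text
[-21.6 -25.7  79.6] 0.3503441060115991
barfront [-84.2  14.6  14. ]
wallfront [-99.3  14.7   0. ]
barL [-30.9  27.9  14. ]
barR [-30.8   1.6  14. ]
wallL [-19.8  74.8   0. ]
wallL2 [-70.8  76.1   0. ]
wallR [-19.3 -82.4   0. ]
lip [29.9  2.8 58. ]
(array([ 0.0009,  0.0016, -0.0004]), array([-0.0041, -0.0025, -0.1243]))
(array([0.0007, 0.0019, 0.0746]), array([-0.0041, -0.0025, -0.1243]))
```

>>> {"name": "send_rows", "arguments": {"targets": [0.001,0.002,0.01,-0.004,0,-0.124,-0.3,0.001,0.002,0.025,-0.004,0,-0.124,-0.3,0.001,0.002,0.04,-0.004,0,-0.124,-0.3,0.001,0.002,0.055,-0.004,0,-0.124,-0.3,0.001,0.002,0.065,-0.004,0,-0.124,-0.3,0.001,0.002,0.071,-0.004,0,-0.124,-0.3,0.001,0.002,0.0745,-0.004,0,-0.124,-0.3,0.001,0.002,0.0745,-0.004,0,-0.124,-0.3]}}

```text
clock: 13.68
eef_pos: [610.5, 120.8, 78.1]
tcp_rot: [3.14, -0.003, 1.469]
contact_force: [0.3, 0.6, -0.2]
opening: 0.348
grasp_force: 0.0
```

```bash
python3 - <<'E'
from h import *
st=r.sense(); print(infl(st['eef_pos']),st['opening'],st['contact_force'],st['tcp_rot'])
print(delta(F+R.from_euler('z',A).apply([-20,30,4]),(np.pi,0,A+np.pi/2)))
E
```

```text
[-19.2 -24.5   6.1] 0.3481221979157501 [ 0.28938685  0.61232099 -0.19230138] [ 3.14031483e+00 -2.82647767e-03  1.46876235e+00]
(array([ 0.0545, -0.0011,  0.0022]), array([ 0.0013, -0.0028, -0.006 ]))
```

>>> {"name": "send_rows", "arguments": {"targets": [0.004,-0.001,0.001,0,-0.003,-0.006,-0.3,0.009,-0.001,0.001,0,-0.003,-0.006,-0.3,0.014,-0.001,0.001,0,-0.003,-0.006,-0.3,0.018,-0.001,0.001,0,-0.003,-0.006,-0.3,0.022,-0.001,0.001,0,-0.003,-0.006,-0.3,0.027,-0.001,0.001,0,-0.003,-0.006,-0.3,0.032,-0.001,0.001,0,-0.003,-0.006,-0.3,0.036,-0.001,0.001,0,-0.003,-0.006,-0.3,0.041,-0.001,0.001,0,-0.003,-0.006,-0.3,0.046,-0.001,0.001,0,-0.003,-0.006,-0.3,0.05,-0.001,0.001,0,-0.003,-0.006,-0.3,0.054,-0.001,0.001,0,-0.003,-0.006,-0.3]}}

```text
clock: 14.68
eef_pos: [615.5, 175.2, 78.2]
tcp_rot: [3.139, -0.0, 1.475]
contact_force: [-0.1, -1.5, 0.2]
opening: 0.349
grasp_force: 1.0
```

```bash
python3 - <<'E'
from h import *
st=r.sense(); print(infl(st['eef_pos']),st['contact_force'])
d=grab('wrist','w6');e=grab('scene','c6')
cv2.imwrite('pics/m6.png',np.hstack([cv2.resize(d['color'],(400,300)),cv2.resize(e['color'][120:270,230:430],(400,300),interpolation=2)]))
E
```

```text
[-19.4  30.1   6.2] [-0.14847369 -1.48120611  0.17124335]
```

View pics/m6.png

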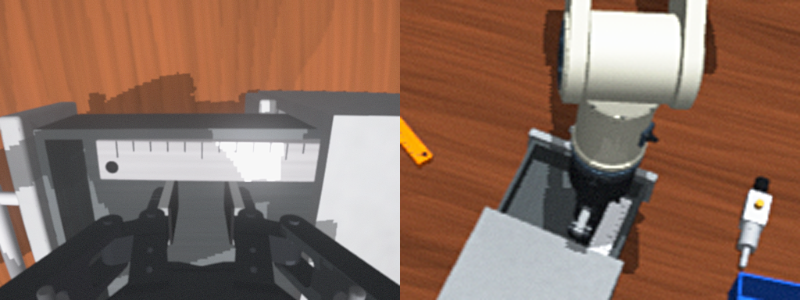

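The bar is being pushed evenly and stays parallel to the left wall, with a narrow gap left at the top of the wrist view. I keep pushing, watching the force.

>>> {"name": "send_rows", "arguments": {"targets": [0.002,0,0,0,0,0,-0.3,0.004,0,0,0,0,0,-0.3,0.006,0,0,0,0,0,-0.3,0.006,0,0,0,0,0,-0.3]}}

```text
clock: 15.12
eef_pos: [616.1, 181.0, 78.1]
tcp_rot: [3.139, -0.0, 1.475]
contact_force: [-0.4, 0.3, 0.1]
opening: 0.355
grasp_force: 0.0
```

>>> {"name": "send_rows", "arguments": {"targets": [0.001,0,0,0,0,0,-0.3,0.002,0,0,0,0,0,-0.3,0.002,0,0,0,0,0,-0.3]}}

```text
clock: 15.37
eef_pos: [616.3, 182.8, 78.2]
tcp_rot: [3.139, -0.0, 1.475]
contact_force: [0.2, -0.2, -0.3]
opening: 0.349
grasp_force: 0.2
```

>>> {"name": "send_rows", "arguments": {"targets": [0.001,0,0,0,0,0,-0.3,0.001,0,0,0,0,0,-0.3]}}

```text
clock: 15.53
eef_pos: [616.4, 183.7, 78.2]
tcp_rot: [3.139, -0.0, 1.475]
contact_force: [0.2, -2.1, 0.3]
opening: 0.351
grasp_force: 0.5
```

>>> {"name": "send_rows", "arguments": {"targets": [0.001,0,0,0,0,0,-0.3,0.002,0,0,0,0,0,-0.3,0.002,0,0,0,0,0,-0.3]}}

```text
clock: 15.78
eef_pos: [616.4, 183.9, 78.2]
tcp_rot: [3.139, 0.003, 1.475]
contact_force: [-1.0, -10.0, 2.0]
opening: 0.352
grasp_force: 5.2
```

>>> {"name": "send_rows", "arguments": {"targets": [0.001,0,0,0,0,0,-0.3,0.001,0,0,0,0,0,-0.3]}}

```text
clock: 15.95
eef_pos: [616.5, 183.9, 78.2]
tcp_rot: [3.139, 0.004, 1.476]
contact_force: [0.1, -14.6, 2.5]
opening: 0.347
grasp_force: 7.4
```

```bash
python3 - <<'E'
from h import *
st=r.sense(); print(infl(st['eef_pos']),st['contact_force'],st['wrist_torque'])
E
```

```text
[-19.4  39.    6.2] [  0.07714814 -14.64619648   2.49697226] [-2.45249404 -0.03908069 -0.03987727]
```

The push met the wall at y = 39.0 mm in the drawer frame, exactly where flush should be. Now I back off and lift.

>>> {"name": "send_rows", "arguments": {"targets": [-0.006,0,0,0,0,0,-0.3,-0.015,0,0,0,0,0,-0.3,-0.03,0,0,0,0,0,-0.3,-0.04,0,-0.02,0,0,0,-0.3,-0.04,0,-0.05,0,0,0,-0.3,-0.04,0,-0.085,0,0,0,-0.6,-0.04,0,-0.12,0,0,0,-1,-0.04,0,-0.14,0,0,0,-1,-0.04,0,-0.14,0,0,0,-1]}}

```text
clock: 16.7
eef_pos: [615.1, 146.7, 223.8]
tcp_rot: [3.131, -0.003, 1.474]
contact_force: [-0.0, 1.3, -0.0]
opening: -0.003
grasp_force: 0.0
```

```bash
python3 - <<'E'
from h import *
d=grab('wrist','w7')
cv2.imwrite('pics/m7.png',cv2.resize(d['color'],(800,600),interpolation=2))
for zc,xc in ((150,-200),(40,-190)): print(delta(F+R.from_euler('z',A).apply([xc,0,zc]),(np.pi,0,A+np.pi/2)))
print(r.sense()['qpos'].round(2))
E
```

```text
(array([-0.0015, -0.1816, -0.0023]), array([ 0.0076, -0.0022, -0.0004]))
(array([-0.0017, -0.1725,  0.1078]), array([ 0.0076, -0.0022, -0.0004]))
[ 0.23  0.37  1.64 -0.    1.13  0.33]
```

View pics/m7.png

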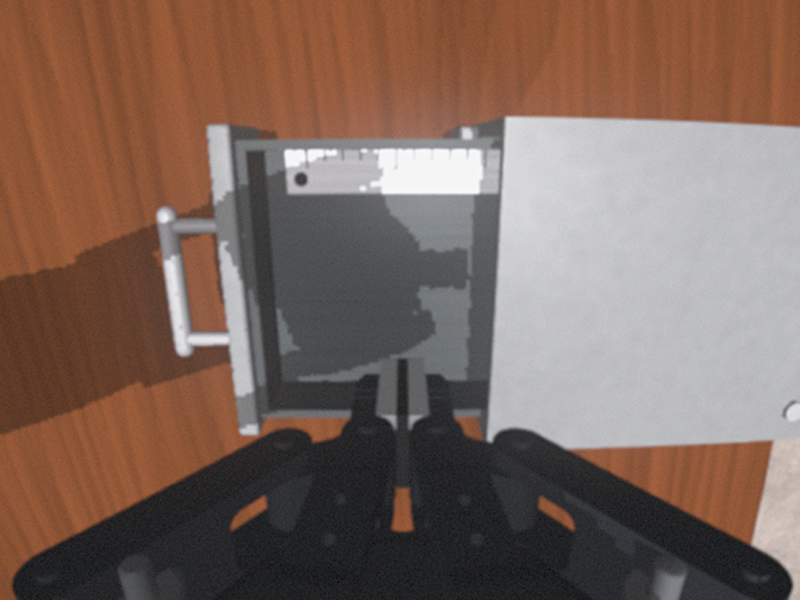

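The bar lies flush and parallel along the left wall, with edges at about rows 148 and 194 and front end at u≈287. It is clear of the front wall. The handle is at about (175,280).

```bash
python3 - <<'E'
from h import *
s=load('scene0'); d2=load('side0');w=load('w1');w7=load('w7')
sc=lambda u,v:(260+(u+.5)/3.6-.5,180+(v+.5)/3.6-.5)
sd=lambda u,v:(210+(u-396+.5)/3.6-.5,135+(v+.5)/3.6-.5)
f=lambda u,v:((u+.5)*.64-.5,(v+.5)*.64-.5)
def tri(L):
    M=np.zeros((3,3));b=np.zeros(3)
    for d,uv in L:
        v=ray(d,uv);v/=np.linalg.norm(v);N=np.eye(3)-np.outer(v,v);M+=N;b+=N@d['xyz']
    return np.linalg.solve(M,b)
print(infl(tri([(s,sc(203,13)),(d2,sd(453,190)),(w,f(280,19)),(w7,f(184,350))])),infl(tri([(s,sc(308,52)),(d2,sd(428,148)),(w,f(424,17)),(w7,f(165,213))])))
E
```

```text
[-150.9  -42.7   24.1] [-150.5   41.9   24.1]
```

>>> {"name": "send_rows", "arguments": {"targets": [0,-0.02,0,0.003,0,0,-1,0,-0.05,0,0.007,0,0,-1,0,-0.085,0,0.007,0,0,-1,0,-0.12,0,0.007,0,0,-1,-0.001,-0.15,0,0.007,0,0,-1,-0.001,-0.175,0.01,0.007,0,0,-1,-0.001,-0.182,0.04,0.007,0,0,-1,-0.001,-0.182,0.075,0.007,0,0,-1,-0.001,-0.182,0.105,0.007,0,0,-1,-0.001,-0.182,0.125,0.007,0,0,-1,-0.001,-0.182,0.138,0.007,0,0,-1,-0.001,-0.182,0.138,0.007,0,0,-1]}}

```text
clock: 17.75
eef_pos: [428.5, 161.8, 76.2]
tcp_rot: [-3.131, 0.003, 1.475]
contact_force: [-0.9, -0.6, 0.4]
opening: -0.003
grasp_force: 0.0
```

>>> {"name": "send_rows", "arguments": {"targets": [0,0.005,0,0,0,0,-1,0,0.01,0,0,0,0,-1,0,0.014,0,0,0,0,-1,0,0.018,0,0,0,0,-1,0,0.022,0,0,0,0,-1,0,0.025,0,0,0,0,-1,0,0.028,0,0,0,0,-1,0,0.03,0,0,0,0,-1]}}

```text
clock: 18.42
eef_pos: [461.9, 160.4, 79.8]
tcp_rot: [-3.138, -0.0, 1.475]
contact_force: [-0.4, 0.6, -1.0]
opening: 0.002
grasp_force: 0.0
```

```bash
python3 - <<'E'
from h import *
st=r.sense(); print(infl(st['eef_pos']),st['contact_force'],st['tcp_rot'])
E
```

```text
[-170.9    0.8    7.8] [-0.37328405  0.5733834  -0.95952381] [-3.13781302e+00 -4.90068108e-04  1.47467228e+00]
```

>>> {"name": "send_rows", "arguments": {"targets": [0,0.001,0,0,0,0,-1,0,0.002,0,0,0,0,-1,0,0.003,0,0,0,0,-1,0,0.005,0,0,0,0,-1,0,0.007,0,0,0,0,-1,0,0.01,0,0,0,0,-1,0,0.013,0,0,0,0,-1,0,0.017,0,0,0,0,-1,0,0.021,0,0,0,0,-1,0,0.025,0,0,0,0,-1,0,0.029,0,0,0,0,-1,0,0.033,0,0,0,0,-1]}}

```text
clock: 19.42
eef_pos: [494.7, 157.2, 79.4]
tcp_rot: [-3.137, -0.0, 1.475]
contact_force: [-3.0, -1.2, 2.5]
opening: 0.001
grasp_force: 1.4
```

>>> {"name": "send_rows", "arguments": {"targets": [0,0.004,0,0,0,0,-1,0,0.008,0,0,0,0,-1,0,0.012,0,0,0,0,-1,0,0.016,0,0,0,0,-1,0,0.02,0,0,0,0,-1,0,0.024,0,0,0,0,-1,0,0.028,0,0,0,0,-1,0,0.032,0,0,0,0,-1,0,0.036,0,0,0,0,-1,0,0.04,0,0,0,0,-1,0,0.044,0,0,0,0,-1,0,0.048,0,0,0,0,-1]}}

```text
clock: 20.42
eef_pos: [542.5, 152.6, 79.2]
tcp_rot: [-3.137, -0.0, 1.475]
contact_force: [-3.3, -0.2, 2.7]
opening: 0.002
grasp_force: 1.4
```

```bash
python3 - <<'E'
from h import *
st=r.sense(); print(infl(st['eef_pos']),st['contact_force'],st['tcp_rot'])
d=grab('scene','c8');e=grab('side','s8')
cv2.imwrite('pics/m8.png',np.hstack([cv2.resize(d['color'][120:270,230:430],(400,300),interpolation=2),cv2.resize(e['color'][90:240,190:390],(400,300),interpolation=2)]))
E
```

```text
[-90.    0.7   7.2] [-3.27194905 -0.22233705  2.72744313] [-3.13737867e+00 -3.12384371e-04  1.47472648e+00]
```

>>> {"name": "send_rows", "arguments": {"targets": [0,0.004,0,0,0,0,-1,0,0.008,0,0,0,0,-1,0,0.012,0,0,0,0,-1,0,0.016,0,0,0,0,-1,0,0.02,0,0,0,0,-1,0,0.024,0,0,0,0,-1,0,0.028,0,0,0,0,-1,0,0.031,0,0,0,0,-1,0,0.034,0,0,0,0,-1,0,0.036,0,0,0,0,-1,0,0.038,0,0,0,0,-1,0,0.04,0,0,0,0,-1]}}

```text
clock: 21.52
eef_pos: [582.0, 148.8, 79.1]
tcp_rot: [-3.137, -0.0, 1.475]
contact_force: [-3.2, 1.5, 0.9]
opening: 0.002
grasp_force: 1.3
```

>>> {"name": "send_rows", "arguments": {"targets": [0,0.001,0,0,0,0,-1,0,0.002,0,0,0,0,-1,0,0.003,0,0,0,0,-1,0,0.004,0,0,0,0,-1,0,0.005,0,0,0,0,-1,0,0.006,0,0,0,0,-1]}}

```text
clock: 22.02
eef_pos: [588.0, 148.2, 79.1]
tcp_rot: [-3.137, -0.0, 1.475]
contact_force: [-3.3, 0.8, 1.1]
opening: -0.003
grasp_force: 1.3
```

>>> {"name": "send_rows", "arguments": {"targets": [0,0.001,0,0,0,0,-1,0,0.002,0,0,0,0,-1,0,0.003,0,0,0,0,-1,0,0.004,0,0,0,0,-1]}}

```text
clock: 22.35
eef_pos: [592.0, 147.9, 79.0]
tcp_rot: [-3.137, -0.0, 1.475]
contact_force: [-2.3, 0.9, 2.8]
opening: -0.006
grasp_force: 1.3
```

Still 3 N, so not at the stop yet.

>>> {"name": "send_rows", "arguments": {"targets": [0,0.001,0,0,0,0,-1,0,0.002,0,0,0,0,-1,0,0.003,0,0,0,0,-1,0,0.004,0,0,0,0,-1]}}

```text
clock: 22.68
eef_pos: [595.9, 147.5, 79.0]
tcp_rot: [-3.137, -0.0, 1.475]
contact_force: [-2.1, 0.2, 1.6]
opening: 0.001
grasp_force: 1.3
```

>>> {"name": "send_rows", "arguments": {"targets": [0,0.001,0,0,0,0,-1,0,0.002,0,0,0,0,-1,0,0.003,0,0,0,0,-1]}}

```text
clock: 22.93
eef_pos: [598.1, 147.2, 78.9]
tcp_rot: [-3.136, -0.0, 1.475]
contact_force: [-9.2, 3.0, 6.8]
opening: -0.0
grasp_force: 4.6
```

>>> {"name": "send_rows", "arguments": {"targets": [0,0.001,0,0,0,0,-1,0,0.002,0,0,0,0,-1]}}

```text
clock: 23.1
eef_pos: [598.2, 147.2, 78.8]
tcp_rot: [-3.132, 0.0, 1.474]
contact_force: [-16.7, 4.0, 12.6]
opening: -0.003
grasp_force: 8.5
```

The force rises and the tool stops, so the drawer is at its stop. I back off.

>>> {"name": "send_rows", "arguments": {"targets": [0,-0.003,0,0,0,0,-1,0,-0.012,0,0,0,0,-1,0,-0.03,0,0,0,0,-1,0,-0.055,0,0,0,0,-1,0,-0.08,0,0,0,0,-1,0,-0.1,-0.02,0,0,0,-1,0,-0.1,-0.05,0,0,0,-1,0,-0.1,-0.08,0,0,0,-1,0,-0.1,-0.1,0,0,0,-1,0,-0.1,-0.1,0,0,0,-1,0,-0.1,-0.1,0,0,0,-1]}}

```text
clock: 24.02
eef_pos: [502.5, 156.7, 180.6]
tcp_rot: [-3.141, -0.001, 1.475]
contact_force: [-0.5, 0.4, -0.8]
opening: 0.002
grasp_force: 0.0
```

```bash
python3 - <<'E'
from h import *
st=r.sense(); print(st['eef_pos'],st['contact_force'])
d=grab('scene','c9');e=grab('side','s9')
cv2.imwrite('pics/m9.png',np.hstack([cv2.resize(d['color'][120:270,230:430],(400,300),interpolation=2),cv2.resize(e['color'][90:240,190:390],(400,300),interpolation=2)]))
E
```

```text
[502.49010142 156.72021081 180.57274055] [-0.51190453  0.42082942 -0.80842083]
```

View pics/m9.png

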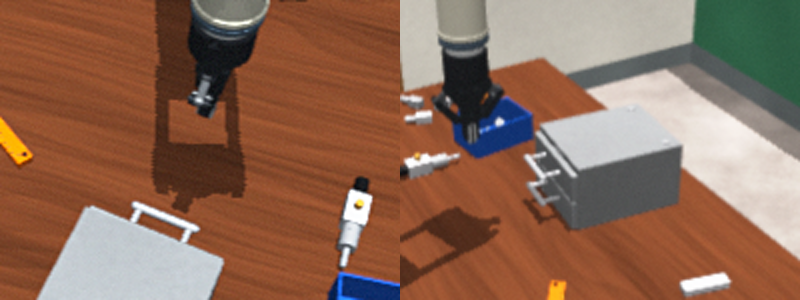

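The drawer is fully shut, flush with the locked one below. The gripper is clear, and the valve, bin and short bar have not moved.

```bash
python3 -c "
from rig import r
print(r.sign_off())"
```

```text
the job is handed in; nothing more can be done
None
```

The straightedge was lying flat and flush along the drawer's left wall before closing, the drawer is pushed gently shut to its stop, the bystanders look untouched in the pictures, and the job is handed in (no verdict was returned).

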